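# Index the rotary table to its next hole

### The arm

A 6-joint arm with a two-finger parallel gripper is mounted at the origin on a cart in front of the work surface, level with it; the furniture and walls round the work are solid. World frame = base frame: x ahead of the robot, y to its left, z up, the work surface at z = 0. Lengths are in m, angles in rad, forces in N, time in s.
With the tool pointing down it reaches from about 0.35 to 0.775 m from the base axis. Payload 7.3 kg.
Tool frame: the origin (TCP) lies at the very end of the fingers, on their centre line; the grasp point (between the pads) lies 19 mm behind it (pinch_z is the distance from the TCP to the grasp point, in m); z points along the fingers, y is the line along which they close (so a half turn about z gives the same grasp; the last joint's range is limited). The gripper opens to 92 mm and grips with 3 to 60 N. Pads are 19 mm wide; open, the fingers measure 130 mm over their backs; the gripper's body (75 mm by 190 mm) begins 47 mm behind the grasp point.
Start: joints at [-1.418, 0.342, 1.524, -0, 1.275, -0.146], TCP at [0.155, -0.502, 0.227] pointing down, gripper open.
Joint ranges: [-2.53, 2.53], [-0.77, 2.02], [0.04, 2.7], [-1, 4.14], [0.28, 2.66], [-3.11, 3.11]. Speed limits (rad/s): [2.57, 2.57, 3.14, 3.14, 3.14, 3.14].

### API

Orientations are given as [roll, pitch, yaw] about the fixed x, y, z axes, in that order (R = Rz(yaw) Ry(pitch) Rx(roll)).
In Python, from cell import * gives the robot as it stands.
- The arm moves only by the tool arm_command, never from a script. Its arguments are lists of equal length, an entry for each row: "fingers": the gripper command: -1 is fully open, 1 is shut, values between are in proportion; "travel": the shift along the tool's x, y, z in m, a list of three; "dr": the turn, a rotation vector about the tool's x, y, z in degrees, a list of three. In form: {"fingers": [fingers, ...], "travel": [[x, y, z], ...], "dr": [[wx, wy, wz], ...]}. A call has 1 to 8 rows; each row is the pose to reach, as a shift and turn from the pose commanded when the call began, along the tool's axes at that moment; what a row does not reach only later rows make up. A row lasts 1/12 s, in which the tool goes at most 41.7 mm and 7.16 degrees, less where a joint would pass 70% of its speed; a pose out of reach is approached as far as the arm can. A call with a gripper value outside its range is refused whole. The fingers move at their own pace and stop on an object; "squeeze" is the grip in N (left out, the last holds). Time passes only in rows, so rows that repeat a pose let the fingers close. It gives the time, the measured TCP pose, the force, the opening and the grip force at its end, in the units of the state.
- observe(): the state, without advancing time (a new reading comes with each control period).
- read_camera(name): name is "side" or "top"; returns a dict with "color" (384x512x3 uint8, blue, green, red), "z_map" (384x512 float32, m along the optical axis (not along the pixel's ray), 0 where there is no reading), "fx", "fy", "cx", "cy" (pixels), "R" (3x3) and "t" (3): a world point X has camera coordinates R X + t. Camera axes: x right, y down, z forward; pixel columns grow to the right and rows downward; lengths in m; the calibration is good to about 2 mm. A picture is of the moment at which its call begins.
- hand_in(): hands the job in; it is judged then, once.
The state is a dict: "time": time; "qpos": joint angles; "qvel": joint speeds; "joint_efforts": joint torques, N m; "tool_pos": TCP position; "tool_rot": TCP orientation; "contact_force": force on the tool from outside, world axes, zero at the start; "torque": the same for the moment, N m; "opening": finger opening in m; "grip_force": force on a finger pad.
Only numpy, scipy, OpenCV 4.12 (cv2) and the standard library are available. Lean on these libraries where they do the work, as an engineer would, in place of code of your own. Each camera call takes 0.05 s, during which the arm holds its last target. There are 200 camera calls.

### The job

The tin nested on the rotary indexing table is being marked at eight places round its edge, and it is time for the next place. With closed fingertips, without gripping anything, press the spring plunger down to free the table, push the table round counter-clockwise (seen from above) to the very next notch of the ring, and let the plunger spring fully up there so that the table is locked again. Do not turn it backwards or past that notch, keep the tin in its nest, leave the other things alone, and finish clear of everything.

Things in the scene. Friction and masses are not known exactly. Their poses are not given: they have to be found in the camera images.
- index_base: fixed round base of the indexing table, grey, 236 mm across the foot; origin on the table's axis at the work surface (z = 0). Its x axis points at the notch in which the plunger starts, z up. It may stand turned any way. A steel ring lies on its rim (radius 83 to 106 mm, top 52 mm, underside 46 mm above the work surface) with eight notches, 45 degrees apart, each 13 mm wide
- axis_top (a point): point on the table's axis, on the floor of the tin's nest, 50 mm above the work surface; the table's upper face lies 49 mm above the work surface, radius 81.5 mm
- plunger_top (a point): middle of the top of the plunger's black round cap (44 mm across, flat top 34 mm, edge bevelled), which rides on the table 62 mm from its axis; the point is 77 mm above the work surface when the plunger is out. Below it a 9 mm wide tongue points outward into a notch of the ring. Pressed straight down 10 mm it is at its stop; the spring takes 4 N at the top, about 7 N at 7 mm, 8 N at the stop
- lug_top (a point): middle of the upper edge of the thumb lug: an upright dark steel plate on the table, 38 mm wide along the radius, 10 mm thick, up to 112 mm above the work surface. It stands beyond the cap on its counter-clockwise side, its flat face 24 mm from the cap's middle: with the fingertips on the cap, this is the face to push. The point lies 29 mm from the cap's middle, square to the radius
- table (a joint): turn of the table in rad, positive counter-clockwise from above, 0 at the notch where it starts, 0.785 at the next one; it turns freely against slight friction and stays where it is left; locked it has about 0.025 rad of play either way
- plunger (a joint): how far the plunger is pressed down, m: 0 fully out, 0.010 at the stop; over 0.0065 the table is free. Once the table is turned 0.2 rad off a notch the ring keeps the tongue down at about 0.006 by itself, and at the next notch the plunger springs up and stops the table if nothing holds the cap down
- wax_tin: round tin, 62 mm across and 25 mm high, loose in the nest (a ring 5 mm high) in the middle of the table; origin at the centre of its underside
- spool_tan: wooden spool of tan thread, 40 mm across, 60 mm high, standing loose beside the base; bystander; origin at the centre of its underside
- loupe: black eye loupe, 34 mm across, 27 mm high, standing loose beside the base; bystander; origin at the centre of its underside
Not all that is in view belongs to the job. There is more than one size of the wax_tin; the one meant has the size given above.

How it is judged:
By the outcome, as a careful person would: the job done as asked, in the order asked, and still so for the second after the job is handed in, with the robot touching nothing.
It also fails if it takes over 38 s, if anything falls off the work surface, if the arm or the gripper's body presses on something with over 40 N, if the wrist force passes 120 N, or if a joint passes its speed limit or range.

## Working session

There is one attempt and no reset: what is moved stays moved. The work goes in short steps, Python scripts to look and compute and a tool call to move; the robot and the scene stay as the last step left them, time stands still between calls to the robot, and variables do not carry over. Pictures are saved under pics/ and viewed, at most 10 in all, crops included, and the job is handed in when it is done.

Besides the shell and the picture viewer there is one more tool, called after ">>>" by a JSON object that holds its "fn" and its "kwargs", one argument or row to a line. arm_command: Moves the arm, as the interface text tells. Its arguments: {"type":"object","properties":{"fingers":{"type":"array","items":{"type":"number"}},"travel":{"type":"array","items":{"type":"array","items":{"type":"number"}}},"dr":{"type":"array","items":{"type":"array","items":{"type":"number"}}},"squeeze":{"type":"number"}},"required":["fingers","travel","dr"]}

```bash
mkdir -p pics
python3 - <<'E'
from cell import *
import cv2,numpy as np
for n in("top","side"):
    c=read_camera(n); cv2.imwrite(f"pics/{n}0.png",c["color"]); np.savez(f"{n}0.npz",**c)
    print(n,c["fx"],c["cx"],c["cy"],c["R"].round(3).tolist(),c["t"].round(3))
s=observe();print(s)
E
```

```text
top 447.1319985502732 259.14448675938877 194.75547010459388 [[0.123, -0.992, -0.001], [-0.967, -0.119, -0.223], [0.222, 0.028, -0.975]] [-0.035  0.574  0.825]
side 375.75012428899277 259.3868842654267 185.63658488723428 [[0.965, -0.264, 0.013], [-0.14, -0.551, -0.823], [0.224, 0.792, -0.568]] [-0.537  0.172  0.758]
{'time': 0.1, 'qpos': array([-1.41799497e+00,  3.42634488e-01,  1.52488956e+00, -2.81751408e-05,
        1.27540697e+00, -1.46007824e-01]), 'qvel': array([-0.00138342, -0.00233107, -0.0019796 , -0.00180787, -0.00104114,
       -0.00065067]), 'joint_efforts': array([ 2.10809580e-03, -4.32003307e+01, -2.44694102e+01,  7.20893824e-02,
        5.25563769e-02, -4.20910692e-05]), 'tool_pos': array([ 0.15450565, -0.50138163,  0.22613524]), 'tool_rot': array([-3.14026461e+00, -1.68061205e-04,  2.98817290e-01]), 'contact_force': array([ 0.04912714, -0.1756661 , -0.26687729]), 'torque': array([ 0.02279025, -0.03836391, -0.01053072]), 'grip_force': 0.0, 'opening': 0.09194451274745244}
```

View pics/top0.png

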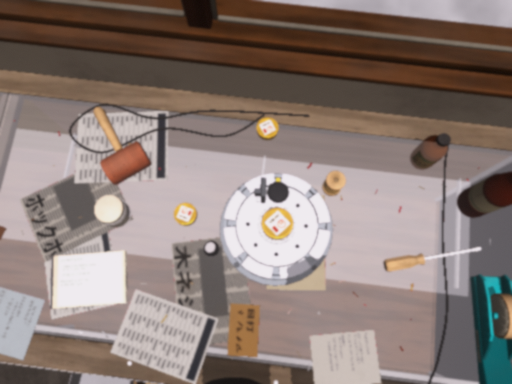

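View pics/side0.png

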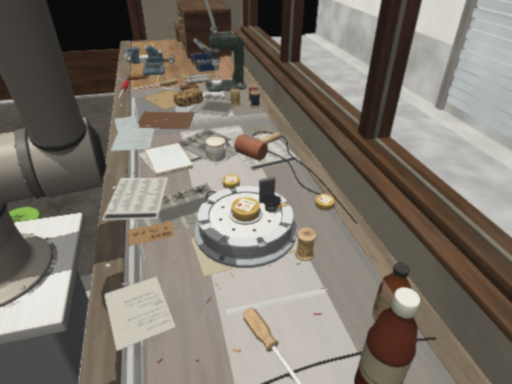

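The top view shows the table centred near (277,224), the cap at (278,192), the lug at (262,190), the spool at (335,182) and the loupe at (211,247). I'll enlarge it to read exact points.

```bash
cat > h.py <<'E'
import numpy as np
def ray(c,u,v,z):
    R,t=c["R"],c["t"]; d=R.T@np.array([(u-c["cx"])/c["fx"],(v-c["cy"])/c["fy"],1]); o=-R.T@t
    return o+d*(z-o[2])/d[2]
def cloud(c):
    v,u=np.mgrid[:384,:512]; z=c["z_map"]
    P=np.stack([(u-c["cx"])/c["fx"]*z,(v-c["cy"])/c["fy"]*z,z],-1)
    P=(P-c["t"])@c["R"]; P[z==0]=np.nan; return P
E
python3 - <<'E'
import cv2,numpy as np
from h import *
c=np.load("top0.npz"); im=c["color"][160:295,205:355]
cv2.imwrite("pics/crop.png",cv2.resize(im,None,fx=5,fy=4.4444,interpolation=cv2.INTER_CUBIC) if 0 else cv2.resize(im,None,fx=4,fy=4,interpolation=cv2.INTER_CUBIC))
P=cloud(c)
from scipy.optimize import least_squares
sub=np.zeros(P.shape[:2],bool);sub[165:290,205:350]=1
for lo,hi,r in((.073,.081,0),(.105,.118,0),(.047,.055,0)):
    m=sub&(P[...,2]>lo)&(P[...,2]<hi); Q=P[m]
    print(lo,m.sum(),np.median(Q,0).round(4),Q.min(0).round(4),Q.max(0).round(4))
Q=P[sub&(P[...,2]>.044)&(P[...,2]<.056)][:,:2]
import itertools
h,rr=cv2.minEnclosingCircle(Q.astype(np.float32)); print("ring",h,rr)
E
```

```text
0.073 1155 [ 0.5338 -0.0039  0.0761] [ 0.4909 -0.0376  0.073 ] [0.6048 0.0446 0.0808]
0.105 107 [0.5794 0.0275 0.1122] [0.5617 0.0221 0.1053] [0.5992 0.0333 0.1168]
0.047 6309 [ 0.5083 -0.0129  0.051 ] [ 0.4157 -0.113   0.047 ] [0.6272 0.0995 0.055 ]
ring (0.5333666801452637, -0.015174160711467266) 0.12044671922922134
```

View pics/crop.png

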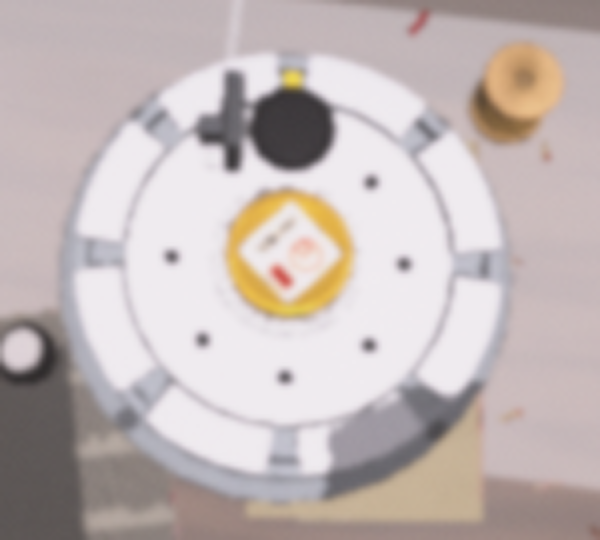

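The crop (4×, origin 205,160) shows the cap centre at (292,130), the lug at (234,120) and the tin at (290,254). The ring notches are at (292,68), (286,447), (98,252) and (482,265).

Run:
```python
import cv2,numpy as np
from h import *
c=np.load("top0.npz"); g=lambda x,y,z:ray(c,205+x/4-.375,160+y/4-.375,z)
N=[g(*p,.050)[:2] for p in((292,68),(98,252),(286,447),(482,265))]
print(np.round(N,4)); C1=(N[0]+N[2])/2;C2=(N[1]+N[3])/2;print("C",C1,C2,np.linalg.norm(N[0]-N[2]),np.linalg.norm(N[1]-N[3]))
print("tin",g(290,254,.075)); cap=g(292,130,.077);print("cap",cap, "lug",g(234,120,.112))
P=cloud(c);Z=P[...,2]
from scipy.optimize import least_squares
ok=(Z>.047)&(Z<.054)&(np.arange(512)[None]>215)&(np.arange(512)[None]<345)
# outer edge of ring top: farthest per angle
C=(C1+C2)/2
Q=P[ok][:,:2]-C; a=np.arctan2(Q[:,1],Q[:,0]); r=np.hypot(*Q.T); k=(r<.112)
b=((a+np.pi)/(2*np.pi)*48).astype(int)
print("rmax", [round(float(r[k&(b==i)].max()),3) for i in range(48) if (k&(b==i)).any()])
m=(abs(Z-.077)<.003)&(np.hypot(P[...,0]-cap[0],P[...,1]-cap[1])<.025)
print("capcloud",m.sum(),P[m].mean(0),P[m].min(0),P[m].max(0))
for n,(u,v) in dict(spool=(335,180),loupe=(211,246),tin=(278,223)).items():print(n,P[v,u])
ss=np.load("side0.npz");S=cloud(ss);Z=S[...,2]
m=(abs(Z-.077)<.003)&(np.hypot(S[...,0]-cap[0],S[...,1]-cap[1])<.03);print("side cap",m.sum(),S[m].mean(0))
m=(Z>.085)&(Z<.118)&(np.hypot(S[...,0]-.58,S[...,1]-.028)<.05);print("side lug",m.sum(),S[m].min(0),S[m].max(0))
```

```text
[[ 0.6198  0.0027]
 [ 0.5135  0.0881]
 [ 0.4295 -0.016 ]
 [ 0.5304 -0.1027]]
C [ 0.52466268 -0.00664885] [ 0.52193841 -0.00733654] 0.1912230259675127 0.19153421431817144
tin [ 0.52002521 -0.0066867   0.075     ]
cap [ 0.58102978 -0.0006162   0.077     ] lug [0.57414143 0.0275241  0.112     ]
rmax [0.108, 0.108, 0.107, 0.107, 0.107, 0.107, 0.106, 0.107, 0.107, 0.106, 0.106, 0.106, 0.104, 0.106, 0.105, 0.105, 0.105, 0.104, 0.105, 0.105, 0.104, 0.104, 0.105, 0.104, 0.104, 0.105, 0.105, 0.105, 0.104, 0.105, 0.104, 0.105, 0.105, 0.106, 0.106, 0.106, 0.107, 0.106, 0.107, 0.106, 0.107, 0.107, 0.107, 0.107, 0.108, 0.108, 0.107, 0.108]
capcloud 324 [ 0.58185532 -0.00108401  0.07721995] [ 0.5610543  -0.0228711   0.07400976] [0.60279249 0.01940977 0.07999678]
spool [ 0.62422246 -0.11281977  0.05996177]
loupe [0.46544228 0.12034626 0.0236182 ]
tin [ 0.52009036 -0.00829411  0.07730509]
side cap 185 [0.58210757 0.001123   0.07658015]
side lug 187 [0.56187774 0.01936287 0.08511837] [0.5989777  0.03330168 0.11472731]
```

```bash
cat >> h.py <<'E'
from scipy.spatial.transform import Rotation as Ro
def rel(s,p,yaw):
    "travel and dr (deg) from measured pose s to p, tool down with yaw deg"
    R=Ro.from_euler("xyz",s["tool_rot"]); G=Ro.from_euler("xyz",[180,0,yaw],degrees=True)
    return (R.inv().apply(np.array(p)-s["tool_pos"])).round(4),np.degrees((R.inv()*G).as_rotvec()).round(2)
C=np.array([.5218,-.0075]); TH=5.5
def at(rad,tan,turn,z):
    a=np.radians(TH)+turn; u=np.array([np.cos(a),np.sin(a)]); n=np.array([-u[1],u[0]])
    return [*(C+rad*u+tan*n),z], np.degrees(a)
E
python3 - <<'E'
from cell import *
from h import *
s=observe(); p,y=at(.062,-.003,0,.15); print(p,y,rel(s,p,y))
for n in("top","side"):
    P=cloud(np.load(n+"0.npz")); Q=P[np.isfinite(P[...,2])]
    a=s["tool_pos"][:2];d=np.array(p[:2])-a;L=np.hypot(*d);d/=L;w=Q[:,:2]-a
    al=w@d;ac=w@[-d[1],d[0]];
    for lo in np.arange(-.1,.8,.1):
        k=(al>lo)&(al<lo+.1)&(abs(ac)<.13)&(Q[:,2]<.6); print(n,lo.round(1),k.sum(),Q[k,2].max().round(3) if k.any() else None)
E
```

```text
[np.float64(0.5838021015563258), np.float64(-0.004543751938847649), 0.15] 5.5 (array([ 0.5565, -0.3483,  0.0767]), array([-0.08, -0.  , 11.62]))
top -0.1 0 None
top 0.0 4 0.034
top 0.1 3508 0.102
top 0.2 6205 0.07
top 0.3 6570 0.03
top 0.4 6244 0.031
top 0.5 6141 0.08
top 0.6 5674 0.117
top 0.7 5035 0.057
side -0.1 0 None
side 0.0 0 None
side 0.1 94 0.003
side 0.2 5323 0.004
side 0.3 7753 0.028
side 0.4 5365 0.027
side 0.5 6075 0.076
side 0.6 2929 0.115
side 0.7 1520 0.055
```

>>> {"fn": "arm_command", "kwargs": {
  "fingers": [1, 1, 1, 1, 1, 1, 1, 1],
  "squeeze": 10,
  "travel": [
    [0.03, -0.02, 0],
    [0.065, -0.04, 0],
    [0.1, -0.063, 0],
    [0.135, -0.085, 0],
    [0.17, -0.106, 0],
    [0.205, -0.128, 0],
    [0.24, -0.15, 0],
    [0.275, -0.172, 0]
  ],
  "dr": [
    [0, 0, 0],
    [0, 0, 0],
    [0, 0, 0],
    [0, 0, 0],
    [0, 0, 0],
    [0, 0, 0],
    [0, 0, 0],
    [0, 0, 0]
  ]
}}

```text
time: 0.77
tool_pos: [0.3675, -0.2546, 0.2266]
tool_rot: [-3.141, 0.0, 0.298]
contact_force: [1.5, -0.7, 0.2]
opening: 0.0431
grip_force: 0.0
```

>>> {"fn": "arm_command", "kwargs": {
  "fingers": [1, 1, 1, 1, 1, 1, 1, 1],
  "travel": [
    [0.035, -0.022, 0],
    [0.07, -0.044, 0],
    [0.105, -0.066, 0],
    [0.14, -0.088, 0.02],
    [0.175, -0.11, 0.04],
    [0.21, -0.132, 0.05],
    [0.24, -0.15, 0.06],
    [0.26, -0.165, 0.06]
  ],
  "dr": [
    [0, 0, 0],
    [0, 0, 2],
    [0, 0, 4],
    [0, 0, 6],
    [0, 0, 8],
    [0, 0, 10],
    [0, 0, 11.6],
    [0, 0, 11.6]
  ]
}}

```text
time: 1.43
tool_pos: [0.5671, -0.0194, 0.1639]
tool_rot: [-3.14, 0.004, 0.096]
contact_force: [-1.0, -0.6, -0.7]
opening: 0.0005
grip_force: 0.0
```

Run:
```python
from cell import *
from h import *
import cv2
c=read_camera("side"); s=observe()
print(s["time"],s["tool_pos"],s["tool_rot"],s["opening"],s["contact_force"],s["qpos"].round(2))
cv2.imwrite("pics/s1.png",cv2.resize(c["color"][100:280,160:340],(720,540*4//3-120),interpolation=cv2.INTER_CUBIC))
p,y=at(.062,-.003,0,.10); print(p,y,rel(s,p,y))
```

```text
1.4833 [ 0.5693605  -0.01617748  0.16459556] [-3.13872130e+00  6.56228207e-04  9.93228754e-02] 0.00020002081405768137 [ 0.65630305  1.97035713 -0.36829324] [-0.16  0.48  1.49  0.    1.17  1.31]
[np.float64(0.5838021015563258), np.float64(-0.004543751938847649), 0.1] 5.5 (array([ 0.0156, -0.01  ,  0.0646]), array([-0.16,  0.04,  0.19]))
```

View pics/s1.png

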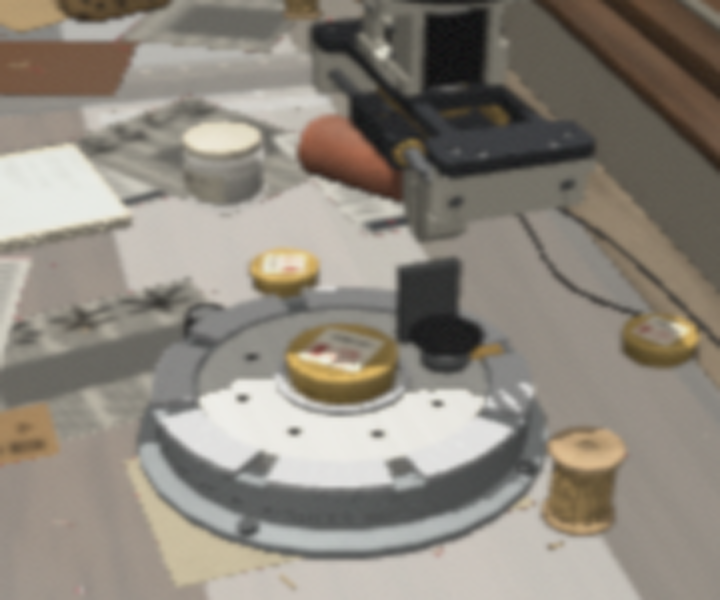

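The side view shows closed fingers with the tip at (440,235), just above the lug at (430,300) and cap at (445,335). The gripper body is well above the lug, so I'll descend over the cap.

>>> {"fn": "arm_command", "kwargs": {
  "fingers": [1, 1, 1, 1, 1, 1],
  "travel": [
    [0.008, -0.005, 0.01],
    [0.013, -0.008, 0.03],
    [0.013, -0.008, 0.05],
    [0.013, -0.008, 0.064],
    [0.013, -0.008, 0.064],
    [0.013, -0.008, 0.064]
  ],
  "dr": [
    [0, 0, 0],
    [0, 0, 0],
    [0, 0, 0],
    [0, 0, 0],
    [0, 0, 0],
    [0, 0, 0]
  ]
}}

```text
time: 1.98
tool_pos: [0.5781, -0.0136, 0.1019]
tool_rot: [-3.141, 0.002, 0.095]
contact_force: [-0.7, 0.4, 1.0]
opening: 0.0009
grip_force: 0.0
```

Run:
```python
from cell import *
from h import *
import cv2
c=read_camera("side");d=read_camera("top"); s=observe()
print(s["time"],s["tool_pos"],s["tool_rot"],s["contact_force"])
a=cv2.resize(c["color"][150:230,230:310],(480,480),interpolation=cv2.INTER_CUBIC)
cv2.imwrite("pics/s2.png",a)
p,y=at(.062,-.003,0,.068); print(p,y,rel(s,p,y))
```

```text
2.0833 [ 0.57927688 -0.01363502  0.10360995] [ 3.14105650e+00 -1.36633145e-03  9.55869958e-02] [-0.22883337 -0.41921761  0.53403622]
[np.float64(0.5838021015563258), np.float64(-0.004543751938847649), 0.068] 5.5 (array([ 0.0053, -0.0086,  0.0356]), array([ 0.03, -0.08, -0.02]))
```

View pics/s2.png

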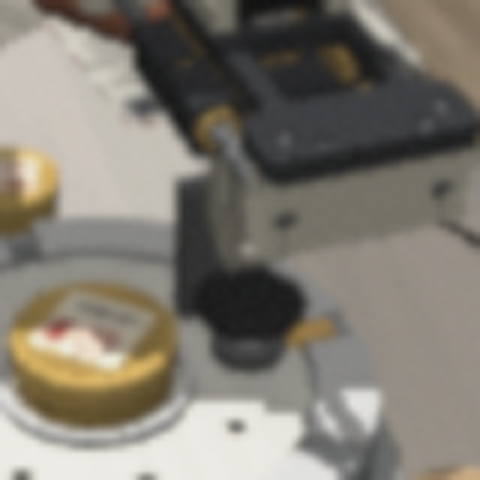

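The tip at (240,245) hangs just behind and above the cap (250,300), clear of the lug. Now I'll shift over the cap and press.

>>> {"fn": "arm_command", "kwargs": {
  "fingers": [1, 1, 1, 1, 1, 1, 1, 1],
  "travel": [
    [0.003, -0.005, 0],
    [0.005, -0.0085, 0.005],
    [0.005, -0.0085, 0.015],
    [0.005, -0.0085, 0.023],
    [0.005, -0.0085, 0.028],
    [0.005, -0.0085, 0.032],
    [0.005, -0.0085, 0.0355],
    [0.005, -0.0085, 0.0355]
  ],
  "dr": [
    [0, 0, 0],
    [0, 0, 0],
    [0, 0, 0],
    [0, 0, 0],
    [0, 0, 0],
    [0, 0, 0],
    [0, 0, 0],
    [0, 0, 0]
  ]
}}

```text
time: 2.75
tool_pos: [0.5829, -0.004, 0.0675]
tool_rot: [-3.142, 0.0, 0.096]
contact_force: [-2.0, 1.2, 7.8]
opening: 0.0004
grip_force: 3.7
```

Run:
```python
from cell import *
from h import *
for i in range(4):
    c=read_camera("top"); s=observe(); print(s["time"],s["tool_pos"].round(4),s["contact_force"].round(1),s["torque"].round(2))
p,y=at(.062,.005,0,.0675); print(rel(s,p,y))
# planned arc in tool frame of initial yaw TH, relative to tip (rad .062, tan -.003, turn 0)
p0,_=at(.062,-.003,0,0)
for tan in(.005,.007):
  for th in np.arange(0,.9,.1):
    p,_=at(.062,tan,th,0); d=np.array(p[:2])-np.array(p0[:2]); a=np.radians(TH)
    print(tan,round(th,2),(d@[np.cos(a),np.sin(a)]).round(4),(d@[np.sin(a),-np.cos(a)]).round(4))
```

```text
2.8 [ 0.5829 -0.004   0.0676] [-2.2  0.5  6.7] [0.2  0.41 0.03]
2.85 [ 0.5829 -0.004   0.0676] [-1.8  1.3  7.2] [ 0.19  0.4  -0.02]
2.9 [ 0.5829 -0.004   0.0676] [-1.1  1.3  7.7] [ 0.19  0.39 -0.03]
2.95 [ 0.5829 -0.004   0.0676] [-2.2  0.4  6.3] [ 0.22  0.41 -0.02]
(array([ 0.0009, -0.0074,  0.0001]), array([-0.  , -0.  ,  0.02]))
0.005 0.0 0.0 -0.008
0.005 0.1 -0.0008 -0.0142
0.005 0.2 -0.0022 -0.0202
0.005 0.3 -0.0042 -0.0261
0.005 0.4 -0.0068 -0.0317
0.005 0.5 -0.01 -0.0371
0.005 0.6 -0.0137 -0.0421
0.005 0.7 -0.0178 -0.0468
0.005 0.8 -0.0224 -0.051
0.007 0.0 -0.0 -0.01
0.007 0.1 -0.001 -0.0162
0.007 0.2 -0.0026 -0.0222
0.007 0.3 -0.0048 -0.028
0.007 0.4 -0.0076 -0.0336
0.007 0.5 -0.0109 -0.0389
0.007 0.6 -0.0148 -0.0438
0.007 0.7 -0.0191 -0.0483
0.007 0.8 -0.0238 -0.0524
```

>>> {"fn": "arm_command", "kwargs": {
  "fingers": [1, 1, 1, 1, 1, 1, 1, 1],
  "travel": [
    [0, -0.004, 0],
    [0, -0.008, 0],
    [-0.0004, -0.011, 0],
    [-0.0008, -0.014, 0],
    [-0.0014, -0.017, 0],
    [-0.0022, -0.02, 0],
    [-0.0032, -0.023, 0],
    [-0.0042, -0.026, 0]
  ],
  "dr": [
    [0, 0, 0],
    [0, 0, 0],
    [0, 0, -3],
    [0, 0, -6],
    [0, 0, -8.7],
    [0, 0, -11.5],
    [0, 0, -14.3],
    [0, 0, -17.2]
  ]
}}

```text
time: 3.62
tool_pos: [0.5772, 0.0211, 0.068]
tool_rot: [3.14, -0.002, 0.399]
contact_force: [-0.3, -1.2, 7.9]
opening: 0.0006
grip_force: 3.6
```

```bash
cat > look.py <<'E'
from cell import *
from h import *
import cv2,sys
d=read_camera("top");c=read_camera("side"); s=observe()
print(s["time"],s["tool_pos"].round(4),s["tool_rot"].round(3),s["contact_force"].round(1),s["torque"].round(2))
a=cv2.resize(d["color"][160:295,205:355],None,fx=2.6,fy=2.6,interpolation=cv2.INTER_CUBIC)
b=cv2.resize(c["color"][150:270,180:330],None,fx=2.6,fy=2.6,interpolation=cv2.INTER_CUBIC)
h=max(a.shape[0],b.shape[0]); f=lambda q:cv2.copyMakeBorder(q,0,h-q.shape[0],0,0,0)
cv2.imwrite(f"pics/{sys.argv[1]}.png",np.hstack([f(a),f(b)]))
for n,k in(("top",d),("side",c)):
    P=cloud(k);Z=P[...,2]; r=np.hypot(P[...,0]-C[0],P[...,1]-C[1]); an=np.arctan2(P[...,1]-C[1],P[...,0]-C[0])-np.radians(TH)
    m=(r>.03)&(r<.09)&(Z>.095)&(Z<.118)
    if m.any(): print(n,"lug pts",m.sum(),"ang of +y side", np.median(an[m]).round(3),P[m].mean(0).round(4))
    m=(r>.04)&(r<.085)&(Z>.062)&(Z<.082); 
    if m.any(): print(n,"cap-ish",m.sum(),P[m].mean(0).round(4),np.percentile(Z[m],[10,50,90]).round(4))
E
python3 look.py m1
```

```text
3.7167 [0.577  0.0216 0.068 ] [ 3.141e+00 -2.000e-03  3.990e-01] [-0.9 -0.   7.7] [0.07 0.01 0.  ]
side lug pts 176 ang of +y side 0.398 [0.5675 0.0202 0.1047]
side cap-ish 214 [0.5671 0.0221 0.0695] [0.0638 0.0676 0.0787]
```

View pics/m1.png

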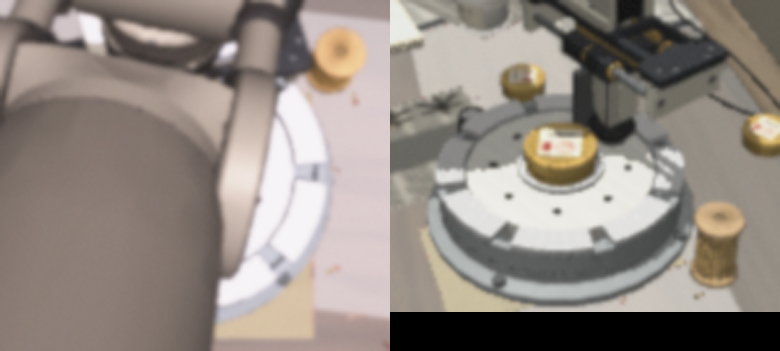

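The left panel shows the arm covering the top view. In the right panel the tip is against the lug, the cap is pressed, and the table's holes are at (508,202), (557,212), (606,202) and (628,168). I'll get the turn from those holes.

Run:
```python
from h import *
c=np.load("side0.npz")
def A(pts,s,ou,ov,ox):
    for x,y in pts:
        p=ray(c,ou+(x-ox)/s-.4,ov+y/s-.4,.049)[:2]-C; print(p.round(4),np.hypot(*p).round(4),(np.degrees(np.arctan2(p[1],p[0]))-TH).round(1))
A([(252,357),(243,398),(294,432),(377,432),(437,403)],4,160,100,0)if 0 else None
# s1 was 180x180 -> 720x600
for x,y in [(252,357),(243,398),(294,432),(377,432),(437,403)]:
    p=ray(c,160+x/4-.4,100+y*180/600-.4,.049)[:2]-C; print(p.round(4),np.hypot(*p).round(4),(np.degrees(np.arctan2(p[1],p[0]))-TH).round(1))
print()
A([(508,202),(557,212),(606,202),(628,168),(517,137)],2.6,180,150,390)
```

```text
[-0.0445  0.0385] 0.0588 133.6
[-0.0574 -0.0035] 0.0575 -182.0
[-0.0373 -0.0436] 0.0574 -136.1
[ 0.0054 -0.0546] 0.0549 -89.9
[ 0.0444 -0.035 ] 0.0566 -43.7

[-0.0528 -0.0332] 0.0624 -153.3
[-0.0167 -0.0553] 0.0577 -112.3
[ 0.0252 -0.0534] 0.059 -70.2
[ 0.0556 -0.0153] 0.0577 -20.9
[-0.0282  0.0516] 0.0588 113.1
```

The holes give a turn of about 0.40 rad, midway and ahead of the tip, so the ring is holding the plunger. I'll raise the tip off the cap and follow slowly on the lug.

>>> {"fn": "arm_command", "kwargs": {
  "fingers": [1, 1, 1, 1, 1, 1, 1, 1],
  "travel": [
    [0, 0, -0.009],
    [0, 0, -0.017],
    [-0.0003, -0.003, -0.018],
    [-0.0008, -0.0062, -0.018],
    [-0.0011, -0.008, -0.018],
    [-0.0015, -0.0098, -0.018],
    [-0.0018, -0.011, -0.018],
    [-0.0022, -0.0122, -0.018]
  ],
  "dr": [
    [0, 0, 0],
    [0, 0, 0],
    [0, 0, -3],
    [0, 0, -5.7],
    [0, 0, -7.4],
    [0, 0, -9],
    [0, 0, -10.3],
    [0, 0, -11.5]
  ]
}}

```text
time: 4.38
tool_pos: [0.5704, 0.0312, 0.0856]
tool_rot: [3.14, -0.001, 0.598]
contact_force: [3.6, -2.7, -1.7]
opening: 0.0002
grip_force: 2.2
```

```bash
cat > turn.py <<'E'
# table turn from the holes: polar strip of side image vs the initial one
from cell import *
from h import *
import cv2
def strip(c):
    a=np.radians(np.arange(-200,40,.25)+TH); out=[]
    for r in(.0555,.0575,.0595):
        X=np.stack([C[0]+r*np.cos(a),C[1]+r*np.sin(a),np.full_like(a,.049)])
        q=c["R"]@X+c["t"][:,None]; u=(q[0]/q[2]*c["fx"]+c["cx"]).astype(np.float32);v=(q[1]/q[2]*c["fy"]+c["cy"]).astype(np.float32)
        out.append(cv2.remap(cv2.cvtColor(c["color"],6),u[None],v[None],1)[0].astype(float))
    g=np.min(out,0); b=cv2.medianBlur(g.astype(np.uint8)[None].repeat(3,0),5)[1]
    from scipy.ndimage import median_filter,gaussian_filter1d
    return np.degrees(a)-TH, gaussian_filter1d(median_filter(g,61)-g,6)
from scipy.signal import find_peaks
if __name__=="__main__":
    c=read_camera("side"); s=observe(); print(s["time"],s["tool_pos"].round(4),s["tool_rot"].round(3),s["contact_force"].round(1))
    for k in(np.load("side0.npz"),c):
        a,g=strip(k); p,_=find_peaks(g,height=6); print([(round(float(a[i]),1),int(g[i])) for i in p])
E
python3 turn.py; python3 look.py m2 | tail -3
```

```text
4.4333 [0.5701 0.0315 0.0855] [ 3.14e+00 -1.00e-03  5.99e-01] [ 4.3 -2.6 -0.3]
[(-182.2, 36), (-136.5, 48), (-90.2, 48), (-44.2, 39), (33.8, 20)]
[(-155.8, 44), (-110.0, 62), (-63.5, 46), (-18.2, 37)]
4.5333 [0.5701 0.0315 0.0855] [ 3.141e+00 -1.000e-03  5.970e-01] [ 2.7 -3.   0.5] [-0.53 -0.57 -0.09]
side lug pts 182 ang of +y side 0.6 [0.5634 0.027  0.1068]
side cap-ish 241 [0.5681 0.0262 0.0702] [0.0661 0.0702 0.0727]
```

View pics/m2.png

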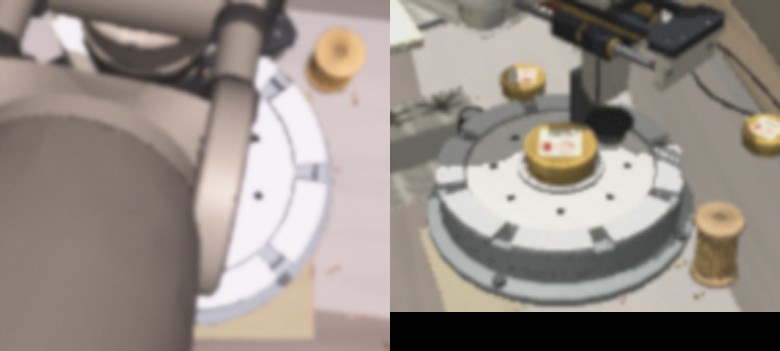

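The tip is now off the cap, which sits at z = 0.0705. It is pushing the lug, and the table is at about 0.46 rad. Next I'll go on to about 0.68.

>>> {"fn": "arm_command", "kwargs": {
  "fingers": [1, 1, 1, 1, 1, 1, 1, 1],
  "travel": [
    [-0.0002, -0.0019, 0],
    [-0.0004, -0.0037, 0],
    [-0.0007, -0.0056, 0],
    [-0.001, -0.0074, 0],
    [-0.0014, -0.0092, 0],
    [-0.0019, -0.011, 0],
    [-0.0022, -0.0122, 0],
    [-0.0026, -0.0134, 0]
  ],
  "dr": [
    [0, 0, -1.7],
    [0, 0, -3.4],
    [0, 0, -5.2],
    [0, 0, -6.9],
    [0, 0, -8.6],
    [0, 0, -10.3],
    [0, 0, -11.5],
    [0, 0, -12.6]
  ]
}}

```text
time: 5.2
tool_pos: [0.5604, 0.0415, 0.0855]
tool_rot: [3.141, -0.001, 0.818]
contact_force: [5.9, -2.2, 0.8]
opening: 0.0008
grip_force: 2.2
```

```bash
python3 turn.py; python3 look.py m3 | tail -3
```

```text
5.25 [0.5601 0.0417 0.0855] [ 3.141e+00 -1.000e-03  8.190e-01] [ 3.1 -1.6  0.8]
[(-182.2, 36), (-136.5, 48), (-90.2, 48), (-44.2, 39), (33.8, 20)]
[(-188.0, 37), (-142.5, 48), (-96.5, 60), (-50.2, 35), (-5.0, 36)]
5.35 [0.5601 0.0416 0.0854] [ 3.141 -0.     0.817] [ 3.9 -1.5  1.8] [-0.21 -0.6  -0.03]
side lug pts 190 ang of +y side 0.856 [0.5527 0.036  0.1069]
side cap-ish 248 [0.5575 0.0379 0.0701] [0.0652 0.0703 0.0746]
```

Turn is about 0.69 rad and the cap is still held at 0.070. I'll creep from here.

>>> {"fn": "arm_command", "kwargs": {
  "fingers": [1, 1, 1, 1, 1, 1, 1, 1],
  "travel": [
    [-0.0001, -0.0006, 0],
    [-0.0001, -0.0012, 0],
    [-0.0002, -0.0019, 0],
    [-0.0003, -0.0025, 0],
    [-0.0003, -0.0031, 0],
    [-0.0004, -0.0037, 0],
    [-0.0005, -0.0043, 0],
    [-0.0006, -0.0047, 0]
  ],
  "dr": [
    [0, 0, -0.6],
    [0, 0, -1.1],
    [0, 0, -1.7],
    [0, 0, -2.3],
    [0, 0, -2.9],
    [0, 0, -3.4],
    [0, 0, -4],
    [0, 0, -4.3]
  ]
}}

```text
time: 6.02
tool_pos: [0.5564, 0.0444, 0.0854]
tool_rot: [3.141, -0.001, 0.893]
contact_force: [4.1, -0.1, 1.4]
opening: 0.0004
grip_force: 1.5
```

```bash
python3 turn.py; python3 look.py m4 | tail -3
```

```text
6.0667 [0.5555 0.0445 0.0851] [-3.14e+00  1.00e-03  8.93e-01] [ 1.6 -0.7  0.5]
[(-182.2, 36), (-136.5, 48), (-90.2, 48), (-44.2, 39), (33.8, 20)]
[(-183.0, 37), (-137.8, 48), (-91.8, 51), (-45.2, 41), (-0.2, 32)]
6.1667 [0.5548 0.0444 0.0847] [-3.139e+00  2.000e-03  8.920e-01] [ 0.7 -0.8 -0.4] [-0.04 -0.13 -0.01]
side lug pts 190 ang of +y side 0.979 [0.5472 0.0386 0.1064]
side cap-ish 225 [0.552  0.0394 0.0744] [0.0693 0.0755 0.0779]
```

The cap has popped up to about 0.077 at a turn of about 44.2°. I'll back off the lug and lift clear.

>>> {"fn": "arm_command", "kwargs": {
  "fingers": [1, 1, 1, 1, 1, 1, 1, 1],
  "travel": [
    [0, 0.002, 0],
    [0, 0.005, 0],
    [0, 0.007, -0.005],
    [0, 0.007, -0.02],
    [0, 0.007, -0.045],
    [0, 0.007, -0.075],
    [0, 0.007, -0.1],
    [0, 0.007, -0.12]
  ],
  "dr": [
    [0, 0, 0],
    [0, 0, 0],
    [0, 0, 0],
    [0, 0, 0],
    [0, 0, 0],
    [0, 0, 0],
    [0, 0, 0],
    [0, 0, 0]
  ]
}}

```text
time: 6.83
tool_pos: [0.5618, 0.0397, 0.2077]
tool_rot: [3.14, -0.001, 0.892]
contact_force: [-0.6, -0.3, -0.1]
opening: 0.0009
grip_force: 0.0
```

>>> {"fn": "arm_command", "kwargs": {
  "fingers": [1, 1, 1, 1, 1, 1, 1, 1],
  "travel": [
    [0.01, 0.02, 0],
    [0.01, 0.05, 0],
    [0.01, 0.08, 0],
    [0.01, 0.11, 0],
    [0.01, 0.14, 0],
    [0.01, 0.17, 0],
    [0.01, 0.18, 0],
    [0.01, 0.18, 0]
  ],
  "dr": [
    [0, 0, 0],
    [0, 0, 0],
    [0, 0, 0],
    [0, 0, 0],
    [0, 0, 0],
    [0, 0, 0],
    [0, 0, 0],
    [0, 0, 0]
  ]
}}

```text
time: 7.5
tool_pos: [0.7088, -0.0677, 0.2039]
tool_rot: [-3.141, 0.001, 0.89]
contact_force: [-0.1, 0.3, -0.5]
opening: 0.0004
grip_force: 0.0
```

```bash
python3 turn.py; python3 look.py m5
```

```text
7.55 [ 0.7079 -0.0663  0.2042] [-3.14e+00  1.00e-03  8.91e-01] [ 0.1 -0.5 -0.7]
[(-182.2, 36), (-136.5, 48), (-90.2, 48), (-44.2, 39), (33.8, 20)]
[(-182.2, 19), (-136.8, 49), (-90.8, 51), (-44.8, 38), (1.0, 18)]
7.65 [ 0.7072 -0.0647  0.2051] [-3.14   0.     0.892] [-0.3  0.2  0.9] [-0.   -0.03  0.  ]
top lug pts 1 ang of +y side 1.139 [0.5503 0.0741 0.1112]
side lug pts 90 ang of +y side 1.212 [0.5376 0.0541 0.1064]
side cap-ish 259 [0.5524 0.0411 0.0745] [0.0684 0.0759 0.078 ]
```

View pics/m5.png

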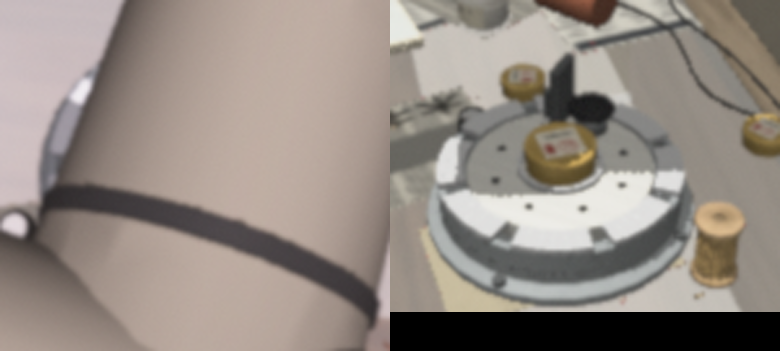

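The right panel shows the cap up at (592,103) with its tongue in the notch and the tin seated; the holes give a turn of about 44.7°. I'll compare the cap height with the start.

Run:
```python
from cell import *
from h import *
for k,th in((np.load("side0.npz"),0),(read_camera("side"),.78)):
    P=cloud(k); p,_=at(.062,0,th,0); m=(np.hypot(P[...,0]-p[0],P[...,1]-p[1])<.012)&(P[...,2]>.06)&(P[...,2]<.09)
    print(m.sum(),P[m].mean(0).round(4),np.median(P[m][:,2]).round(4))
print(hand_in())
```

```text
52 [ 0.5835 -0.0018  0.0771] 0.0772
51 [0.5615 0.0393 0.0771] 0.0771
the job is handed in; nothing more can be done
None
```

The table is turned counter-clockwise to the next notch (about 44.7° measured). The plunger is fully up at 77.1 mm, its starting height, the tin is in its nest, the arm is clear, and the job is handed in at about 7.7 s.

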